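# Set a roller blank between centres and lay the straightedge on it

## Task

Before it is carved, the wooden printing-roller blank is to be checked for straightness: lay it from its rack into the brass saddles of the green centres stand and let go, then slide the tailstock in by its red handle until the blank is fully seated on both centres and lifted clear of the saddles. Then stand the aluminium straightedge, on its narrow side as it stands now, on the bed on the robot's side of the blank and bring its long face flush against the barrel, centred so that it spans the whole blank. Leave everything in place, hands off, and do not disturb the other things on the table.

Things in the scene. Friction and masses are not known exactly. Their poses are not given: they have to be found in the camera images.
- stand: Green centres stand, fixed: bed plate with grey headstock at one end, sliding tailstock at the other. Origin: at table height under the middle of the line of centres, which runs along its y axis, headstock at -y, tailstock at +y, 52 mm up. Bed x -150 to +25, y -130 to +180 mm, its flat top 20 mm up. Both stocks are 36 mm wide in x; their grey bodies reach 75 mm up.
- bed_front (a point): On the bed's flat top, in its empty half on the stand's -x side (the robot's side), 85 mm from the line of centres: room for the straightedge.
- saddles (a point): Point midway between the two brass V saddles (at stand y -38 and +38 mm, each 14 mm long, within 23 mm either side, tops 31 mm above the table) and 48 mm above the table: the blank's axis height when it lies in them, 4 mm below the line of centres. The blank can slide lengthwise in them.
- head_tip (a point): Tip of the fixed headstock centre, a steel cone pointing to the stand's +y: 20 mm long, 26 mm across at its base, 4 mm at the tip. It enters 13 mm into the blank's end hole when seated.
- tail_tip (a point): Tip of the tailstock centre, an equal cone pointing to the stand's -y, level with head_tip; moves with the tailstock.
- tail_handle (a point): Centre of the upper end of the red upright handle on the tailstock: a 22 x 22 mm square post, 50 mm high, standing on the tailstock body; this point is its top face, 124 mm above the table. It lies 40 mm beyond tail_tip (to the stand's +y).
- tailstock (a joint): Tailstock slide, m: 0 = fully back, grows as the tailstock moves towards the headstock (stand -y), stop at 0.060. With the blank seated on both centres it reads about 0.047 and goes no further without force. Stiff: moving it takes about 5 N, some 7 to 10 N to lift the blank out of the saddles onto the centres, above that it is home; and it stays where it is left.
- blank: Roller blank: straight round wooden bar with brass ends, 50 mm in diameter, 150 mm long, 0.2 kg. Origin at its middle, on its axis; its y axis runs along it. Each end face has a centre hole 18 mm across and 15 mm deep. Both ends are alike. Its brass end rings are 15 mm long and 47 mm across.
- rack: Wooden rack fixed to the table, 90 x 150 mm, two V notches at y = +-45 mm, on which the blank lies at the start with its axis along the rack's y and 50 mm above the table. Origin at table height under its middle.
- straightedge: Straightedge: aluminium box-section bar with a blue stripe on top and black end caps, 200 mm long (its y axis), 30 mm wide (x), 45 mm high, 0.25 kg, standing on its 30 mm wide side. Origin: centre of its underside.
- block_a: Bystander: carved dark wood printing block, 120 x 80 mm, 58 mm high with its grip.
- block_b: Bystander: carved dark wood printing block, 90 x 90 mm, 58 mm high with its grip.
- block_c: Bystander: carved dark wood printing block, 100 x 60 mm, 58 mm high with its grip.
- dye_jar: Bystander: closed amber jar, 66 mm across, 85 mm high.
- dye_bottle: Bystander: closed blue bottle with a red cap, 56 mm across, 150 mm high.
- brush: Bystander: hand brush lying flat.
Things that resemble listed ones, but are neither listed nor needed, are in the scene too. Several things look just like the straightedge: the one meant starts farthest to the robot's left.

How it is judged (in metres and radians):
On the way, in this order (a step that is already met when the one before it is completed fails the run):
1. the blank lies in the saddles between the centres, let go, with the tailstock still back (x of blank in the frame of stand between -0.006 and 0.006 m and y of blank in the frame of stand between -0.006 and 0.035 m and z of blank in the frame of stand between 0.043 and 0.056 m and angle between the y axis of blank and the y axis of stand, either way round below 0.08 rad and contact force between the fingers and blank below 0.1 N and value of joint tailstock below 0.036 m), for 0.2 s.
2. the tailstock is home and the blank sits on both centres, clear of the saddles (x of blank in the frame of stand between -0.003 and 0.003 m and y of blank in the frame of stand between -0.004 and 0.004 m and z of blank in the frame of stand between 0.0505 and 0.0545 m and angle between the y axis of blank and the y axis of stand, either way round below 0.02 rad and value of joint tailstock between 0.042 and 0.052 m), for 0.2 s.
3. the straightedge stands on the bed on the robot's side of the blank (x of straightedge in the frame of stand between -0.14 and -0.025 m and z of straightedge in the frame of stand between 0.015 and 0.024 m and angle between straightedge's own z axis and vertical below 0.1 rad), for 0.1 s.
At the end, for the whole second after the job is handed in: Blank on both centres (3 mm across, 4 mm along, axis -1.5 to +2.5 mm, 0.02 rad), tailstock at 0.042 to 0.052. Straightedge upright on the bed's -x side, face within 3 mm of the barrel, parallel within 0.02 rad, its middle within 30 mm of the blank's. Both at rest (all of step 2 and x of straightedge in the frame of stand between -0.043 and -0.0375 m and y of straightedge in the frame of stand between -0.03 and 0.03 m and z of straightedge in the frame of stand between 0.017 and 0.023 m and angle between the y axis of straightedge and the y axis of blank, either way round below 0.02 rad and angle between straightedge's own z axis and vertical below 0.05 rad and linear speed of each of straightedge, blank below 0.01 m/s); the robot touches nothing.
It fails at once if a bystander (printing block, jar, bottle or brush) is shoved more than 30 mm (distance of any of block_a, block_b, block_c, dye_jar, dye_bottle, brush from where it was at the start of the episode above 0.03 m).
It also fails if it takes over 72 s, if anything falls off the work surface, if the arm or the gripper's body presses on something with over 40 N, if the wrist force passes 120 N, or if a joint passes its speed limit or range.

## Robot

A 7-joint arm with a two-finger parallel gripper is mounted at the origin on the work surface. World frame = base frame: x ahead of the robot, y to its left, z up, the work surface at z = 0. Lengths are in mm, angles in rad, forces in N, time in s.
With the tool pointing down it reaches from about 425 to 950 mm from the base axis. Payload 4.7 kg.
Tool frame: the origin (TCP) lies on the centre line of the jaws, within the pads' length; the fingertips stand 22 mm ahead of it and the grasp point (between the pads) lies 3 mm ahead of it; z points along the fingers, y is the line along which they close (so a half turn about z gives the same grasp; the last joint's range is limited). The gripper opens to 85 mm and grips with 20 to 120 N. Pads are 22 mm wide; open, the fingers measure 114 mm over their backs; the gripper's body (76 mm by 85 mm) begins 54 mm behind the grasp point. The pads swing forward as they close: fully open they stand 13 mm farther back than shut.
Start: joints at [-1.307, 0.469, -0.049, 1.532, 0.024, 1.141, -0.082], TCP at [194.787, 646.3, 253.335] pointing down, gripper open.
Joint ranges: [-2.59, 2.59], [-0.33, 1.99], [-1.39, 1.29], [0.1, 2.45], [-1.04, 4.18], [0.21, 1.99], [-2.66, 2.66]. Speed limits (rad/s): [2.57, 2.57, 3.14, 3.14, 3.14, 3.14, 3.14].

## Interface

Orientations are given as a rotation vector (axis times angle).
In Python, from plant import * gives the robot as it stands. The module is installed in compiled form; this text tells all that it offers.
- The arm moves only by the shell command python3 -m pendant 'ROWS' [FORCE]. ROWS is JSON, a list of rows, each a list of 7 numbers: the finger opening in mm, from 0 to 85.4, then the shift along the tool's x, y, z in mm, then the turn, a rotation vector about the tool's x, y, z in rad. In form: [[grip, x, y, z, rx, ry, rz], ...]. A call has 1 to 5 rows; each row is the pose to reach, as a shift and turn from the pose commanded when the call began, along the tool's axes at that moment; what a row does not reach only later rows make up. A row lasts 1/10 s, in which the tool goes at most 50 mm and 8.59 degrees, less where a joint would pass 70% of its speed; a pose out of reach is approached as far as the arm can. A call with a gripper value outside its range is refused whole. The fingers move at their own pace and stop on an object; FORCE is the grip in N (left out, the last holds). Time passes only in rows, so rows that repeat a pose let the fingers close. It gives the time, the measured TCP pose, the force, the opening and the grip force at its end, in the units of the state.
- get_state(): the state, without advancing time (a new reading comes with each control period).
- grab_frame(name): name is "scene" or "side" or "wrist"; returns a dict with "image" (400x640x3 uint8, red, green, blue), "range_z" (400x640 float32, mm along the optical axis (not along the pixel's ray), 0 where there is no reading), "mtx" (3x3 intrinsics, pixels), "R" (3x3) and "t" (3): a world point X has camera coordinates R X + t. Camera axes: x right, y down, z forward; pixel columns grow to the right and rows downward; lengths in mm; the calibration is good to about 2 mm. The wrist camera is an equidistant fisheye: a pixel r from the principal point sees the ray r / f radians off the axis. A picture is of the moment at which its call begins.
- finish_job(): hands the job in; it is judged then, once.
Trained networks look in a picture, given as the dict that the camera call returned (one of the last four; its "shot" number tells which), for a name from the list of things; names that differ only in an ending like _2 or _b are one class to them, and where a whole thing is asked for, a point or a joint stands for the part that bears it (a point fixed in the world has none). Each returns a list of dicts, best first, with "confidence" (0 to 1); they miss things now and then, are a little off and sometimes report something else, mostly with a low value. They report only what shows in the picture. A call takes as long as a camera call. They do not tell look-alikes from the thing itself.
- search_frame(picture, target): "centre" ([row, column] as shares, 0 to 1, of the picture: columns of its width, rows of its height, amid what is visible of it).
- trace(picture, target): "mask" (400x640 bool, what is visible of it) and "centre" ([row, column] as shares, 0 to 1, of the picture: columns of its width, rows of its height, amid what is visible of it).
The state is a dict: "time_s": time; "joint_pos": joint angles; "qvel": joint speeds; "tau": joint torques, N m; "ee_pos": TCP position; "eef_rot": TCP orientation; "contact_force": force on the tool from outside, world axes, zero at the start; "moment": the same for the moment, N m; "grip_width": opening from 0.0 (shut) to 1.0 (fully open); "grasp_force": force on a finger pad.
Only numpy, scipy, OpenCV 4.12 (cv2) and the standard library are available. Lean on these libraries where they do the work, as an engineer would, in place of code of your own. Each camera call takes 0.05 s, during which the arm holds its last target. There are 200 camera calls.

## Working session

There is one attempt and no reset: what is moved stays moved. The work goes in short steps, Python scripts to look and compute and a shell command to move; the robot and the scene stay as the last step left them, time stands still between calls to the robot, and variables do not carry over. Pictures are saved under pics/ and viewed, at most 10 in all, crops included, and the job is handed in when it is done.

```bash
mkdir -p pics
cat > h.py <<'E'
from plant import *
import numpy as np, cv2
from scipy.spatial.transform import Rotation as Rn
def save(p,n): cv2.imwrite(f'pics/{n}.png',p['image'][:,:,::-1])
def cloud(p,mask=None):
    z=p['range_z']; K=p['mtx']; m=(z>0)
    if mask is not None: m&=mask
    r,c=np.nonzero(m); zz=z[r,c]
    X=np.c_[(c-K[0,2])/K[0,0]*zz,(r-K[1,2])/K[1,1]*zz,zz]
    return (X-p['t'])@p['R'],r,c
E
python3 - <<'E'
from h import *
s=get_state(); print(s)
a=grab_frame('scene'); b=grab_frame('side')
save(a,'scene'); save(b,'side')
cv2.imwrite('pics/both.png',cv2.resize(np.vstack([a['image'],b['image']])[:,:,::-1],(480,600)))
for n,p in(('scene',a),('side',b)):
  print(n,'cam at',-p['R'].T@p['t'])
  for t in['stand','tail_handle','blank','rack','straightedge','head_tip','tail_tip','saddles']:
    for d in trace(p,t)[:6]:
      X,_,_=cloud(p,d['mask']); 
      if len(X): print(t,round(d['confidence'],2),np.round(np.array(d['centre'])*[400,640]),len(X),np.median(X,0).round(),np.percentile(X,2,axis=0).round(),np.percentile(X,98,axis=0).round())
E
```

```text
{'time_s': 0.0, 'joint_pos': array([-1.3069077 ,  0.46947211, -0.04857599,  1.5336862 ,  0.0240911 ,
        1.14097087, -0.08229652]), 'qvel': array([ 8.42035504e-04, -1.12491076e-03,  1.33246770e-03,  4.55528357e-04,
       -2.62742215e-04, -4.98692676e-05,  1.22586579e-03]), 'tau': array([ 2.21430810e-04, -5.10309935e+01, -4.65708843e-02, -2.37720448e+01,
        1.06381989e-02,  7.49688334e-03,  3.03498879e-06]), 'ee_pos': array([194.66388247, 645.76764877, 252.24389358]), 'eef_rot': array([-4.58216562e-01, -3.10777807e+00,  3.04636277e-03]), 'contact_force': array([ 0.25724035, -1.06135184,  0.16692062]), 'moment': array([-0.05977076,  0.03197544,  0.03067713]), 'grasp_force': 0.0, 'grip_width': 0.999701153854688}
scene cam at [1455.92926343  284.52942886 1390.38729559]
stand 0.72 [206. 320.] 3190 [546. -42.  20.] [ 446. -193.    4.] [628. 103.  90.]
stand 0.61 [173. 245.] 496 [ 490. -385.   41.] [ 377. -422.   -3.] [ 574. -362.   50.]
stand 0.15 [228. 341.] 225 [616.  63.  72.] [568.  28.  19.] [628.  83. 125.]
tail_handle 0.72 [211. 319.] 3164 [547. -41.  20.] [ 448. -191.    
[... 1233 characters left out ...]
. 406.  75.]
rack 0.9 [174. 257.] 346 [478. 367.  10.] [410. 341.  -0.] [553. 421.  29.]
straightedge 0.84 [285. 357.] 1203 [ 463. -402.   37.] [ 376. -423.   -1.] [ 570. -367.   47.]
straightedge 0.57 [335. 310.] 1709 [ 264. -510.   38.] [ 189. -576.    2.] [ 338. -443.   47.]
straightedge 0.34 [195. 220.] 443 [288. 243.  24.] [241. 204.  -0.] [348. 289.  56.]
straightedge 0.3 [223. 318.] 3006 [537. -72.  19.] [ 442. -205.    7.] [617.  91.  97.]
head_tip 0.8 [223. 317.] 2990 [536. -74.  18.] [ 441. -205.    6.] [616.  93.  84.]
tail_tip 0.79 [186. 322.] 257 [600.  50.  68.] [586.  26.  20.] [620.  72. 123.]
saddles 0.82 [222. 321.] 3037 [536. -71.  19.] [ 442. -205.    6.] [617.  96.  96.]
```

View pics/scene.png

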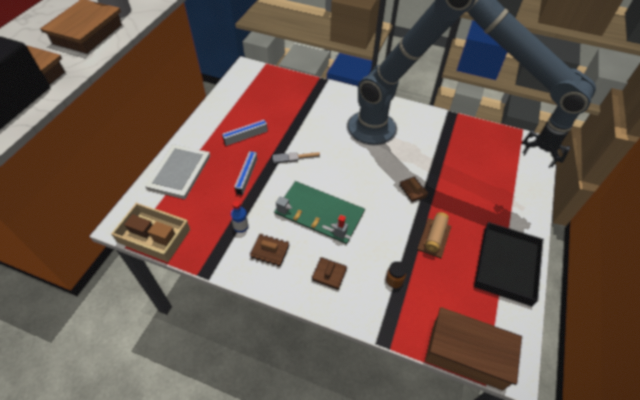

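View pics/side.png

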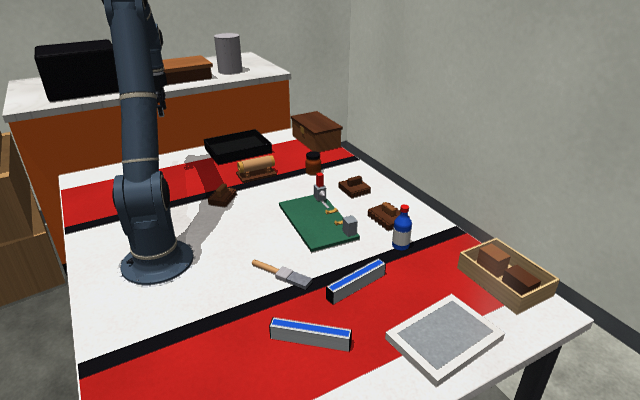

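The scene picture shows the stand at (315,210), the blank on its rack at (436,235), and two straightedges at (246,165) and (245,132). The left-most, with the higher y, is the one at about world (480,-390). The side picture agrees: handle (319,180), blank (256,165), straightedge (356,282).

```bash
cat > fit.py <<'E'
from h import *
def rect(P):
    (cx,cy),(w,h),a=cv2.minAreaRect(P[:,:2].astype(np.float32)); 
    if w<h: w,h,a=h,w,a+90
    return np.round([cx,cy,w,h,(a+90)%180-90],1)
def line(P):
    c=P[:,:2].mean(0); v=np.linalg.svd(P[:,:2]-c)[2][0]; return c.round(1), round(float((np.degrees(np.arctan2(v[1],v[0]))+90)%180-90),2)
E
python3 - <<'E'
from fit import *
for n in('scene','side'):
  p=grab_frame(n); X,r,c=cloud(p); I=p['image'][r,c].astype(int)
  g=(I[:,1]>I[:,0]*1.3)&(I[:,1]>I[:,2]*1.1)&(abs(X[:,0]-550)<150)&(abs(X[:,1]+40)<200)&(abs(X[:,2]-20)<8)
  print(n,'bed',g.sum(),rect(X[g]),np.median(X[g],0))
  red=(I[:,0]>110)&(I[:,1]<70)&(I[:,2]<90)&(abs(X[:,0]-610)<40)&(abs(X[:,1]-58)<50)&(X[:,2]>60)
  print('handle',red.sum(),X[red].min(0).round(1),X[red].max(0).round(1),'top',X[red&(X[:,2]>120)].mean(0))
  m=trace(p,'blank')[0]['mask']; B,_,_=cloud(p,m); 
  from scipy.optimize import least_squares
  B=B[(B[:,2]>40)]
  # cylinder fit R=25
  def f(q):
     c=np.array([q[0],q[1],q[2]]); d=np.array([np.cos(q[3]),np.sin(q[3]),q[4]]); d/=np.linalg.norm(d)
     return np.linalg.norm(np.cross(B-c,d),axis=1)-25
  q=least_squares(f,[485,388,50,0.1,0],loss='soft_l1').x
  d=np.array([np.cos(q[3]),np.sin(q[3]),q[4]]); t=(B-q[:3])@d; 
  mid=q[:3]+d*(np.percentile(t,1)+np.percentile(t,99))/2
  print('blank',mid.round(1),'len',np.ptp(np.percentile(t,[1,99])),'ang',np.degrees(q[3]).round(2),q[4].round(3),np.abs(f(q)).mean())
  e=(abs(X[:,0]-475)<130)&(abs(X[:,1]+390)<60)&(X[:,2]>38)&(X[:,2]<55)
  b=e&(I[:,2]>I[:,0]*1.5)
  print('edge top',e.sum(),rect(X[e]),line(X[e]),np.median(X[e],0),'blue',rect(X[b]),line(X[b]),np.median(X[b],0))
  br=(I[:,0]>I[:,2]*1.8)&(I[:,0]>150)&(I[:,1]>90)&(abs(X[:,0]-590)<60)&(abs(X[:,1]+40)<90)&(X[:,2]>20)
  print('brass',br.sum(),X[br].round(0)[::max(1,br.sum()//8)].tolist())
E
```

```text
scene bed 2157 [537.3 -45.2 305.8 174.7  84.4] [523.14034535 -48.65651444  19.22436964]
handle 29 [600.6  54.9 110.2] [621.9  73.3 132.7] top [610.71390382  64.28454105 124.91258692]
blank [490.  392.9  49.9] len 148.13915820265976 ang -2.64 -0.011 2.876521605783008
edge top 289 [ 475.2 -390.9  206.1   32.9    8.6] (array([ 480.5, -389.7]), 9.72) [ 481.88365738 -388.94831184   43.77749287] blue [ 474.8 -389.8  194.5   19.5    9.4] (array([ 479.6, -389.7]), 9.61) [ 480.76892356 -389.25569321   43.75355479]
brass 34 [[574.0, -118.0, 23.0], [586.0, -117.0, 26.0], [589.0, -116.0, 25.0], [598.0, -120.0, 22.0], [602.0, -110.0, 25.0], [586.0, -36.0, 24.0], [599.0, -38.0, 28.0], [602.0, -37.0, 25.0], [606.0, -36.0, 26.0]]
side bed 2226 [533.  -50.4 317.  175.9  85.1] [516.76220837 -69.83801123  18.17164579]
handle 27 [595.   49.   78.7] [614.5  76.7 126.4] top [604.28870004  58.46182207 122.56297165]
blank [485.1 392.6  46.9] len 145.28677478613213 ang -1.31 0.013 3.4309442637752787
edge top 579 [ 476.2 -393.3  202.8   34.6    8.8] (array([ 470. , -395.9]), 9.12) [ 467.42568946 -395.94778846   43.71690245] blue [ 474.4 -391.6  199.9   22.3    8.1] (array([ 470.7, -392.2]), 9.24) [ 469.17075929 -392.43271437   44.17449016]
brass 29 [[613.0, -41.0, 29.0], [615.0, -44.0, 27.0], [608.0, -42.0, 23.0], [581.0, -39.0, 26.0], [595.0, -44.0, 24.0], [576.0, -42.0, 25.0], [596.0, -111.0, 21.0], [570.0, -120.0, 30.0], [584.0, -118.0, 24.0], [580.0, -124.0, 25.0]]
```

```bash
cat > go.py <<'E'
import sys
from h import *
def plan(x,y,z,yaw,verbose=True):   # yaw = world angle (deg) of the jaw line (tool y)
    s=get_state(); R=Rn.from_rotvec(s['eef_rot']).as_matrix()
    best=None
    for a in(yaw,yaw+180):
        a=np.radians(a); yv=np.array([np.cos(a),np.sin(a),0]); zv=np.array([0,0,-1.]); xv=np.cross(yv,zv)
        w=Rn.from_matrix(R.T@np.c_[xv,yv,zv]).as_rotvec()
        if best is None or np.linalg.norm(w)<np.linalg.norm(best): best=w
    d=R.T@(np.array([x,y,z])-s['ee_pos'])
    if verbose: print('t',round(s['time_s'],2),'at',s['ee_pos'].round(1),'q7',s['joint_pos'][6].round(2),'shift',d.round(1),'turn',best.round(3),'rows',np.ceil(max(np.linalg.norm(d)/50,np.degrees(np.linalg.norm(best))/8.59)),'F',s['contact_force'].round(1),'w',round(s['grip_width']*85.4,1))
if __name__=='__main__': plan(*map(float,sys.argv[1:5]))
E
python3 go.py 488 393 240 88
```

```text
t 1.1 at [194.8 646.3 253.3] q7 -0.08 shift [-353.8 -157.9   13.3] turn [ 0.    -0.    -0.258] rows 8.0 F [ 0.8 -0.1 -0.5] w 85.4
```

```bash
python3 -m pendant '[[85,-50,-20,2,0,0,-0.06],[85,-95,-42,4,0,0,-0.12],[85,-140,-63,6,0,0,-0.18],[85,-185,-83,8,0,0,-0.258],[85,-230,-103,10,0,0,-0.258]]' 60; python3 go.py 488 393 240 88
```

```text
time_s: 1.6
ee_pos: [384.9, 481.4, 243.6]
eef_rot: [0.052, 3.141, 0.001]
contact_force: [0.7, 0.8, 0.6]
grip_width: 0.996
grasp_force: 0.0
t 1.6 at [384.9 481.4 243.6] q7 0.56 shift [-106.   -84.9    3.6] turn [0.001 0.    0.002] rows 3.0 F [0.7 0.8 0.6] w 85.0
```

```bash
python3 -m pendant '[[85,-37,-29,1,0,0,0],[85,-73,-58,2,0,0,0],[85,-106,-85,4,0,0,0],[85,-106,-85,4,0,0,0],[85,-106,-85,4,0,0,0]]'
python3 - <<'E'
from h import *
p=grab_frame('wrist'); save(p,'w1'); K=p['mtx']; print(K, -p['R'].T@p['t'], p['R'])
for t in('blank','rack'):
  for d in trace(p,t)[:2]:
    r,c=np.nonzero(d['mask']); print(t,d['confidence'],len(r),np.array(d['centre'])*[400,640])
E
```

```text
time_s: 2.1
ee_pos: [487.5, 393.1, 239.3]
eef_rot: [-0.059, -3.141, -0.0]
contact_force: [-0.3, -0.6, 0.2]
grip_width: 0.992
grasp_force: 0.0
[[309.70691629   0.         319.98735295]
 [  0.         309.70691629 204.37376135]
 [  0.           0.           1.        ]] [412.64893101 397.34787661 359.50886766] [[ 3.78924654e-02  9.99281420e-01  8.97167533e-04]
 [ 9.57211249e-01 -3.65549135e-02  2.87072053e-01]
 [ 2.86898564e-01 -1.00190890e-02 -9.57908572e-01]]
blank 0.63 7157 [182.8   319.104]
blank 0.53 13487 [230.     64.768]
rack 0.85 3430 [168.6 294.4]
```

View pics/w1.png

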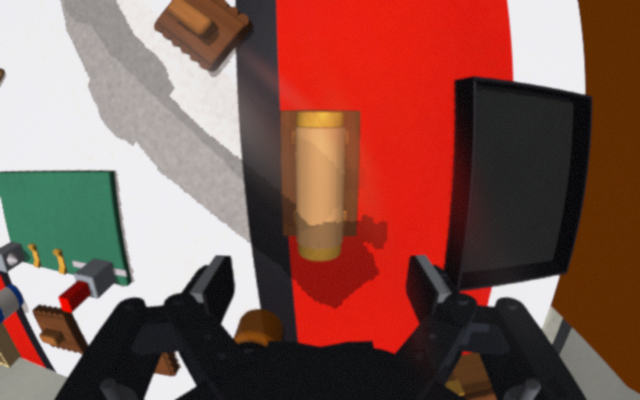

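The wrist picture shows the blank at (320,185), from row 110 to row 260, between the open fingers, with the rack under it. Next I fit it using the fisheye model.

```bash
cat >> fit.py <<'E'
from scipy.optimize import least_squares
def wcloud(p,mask=None):
    z=p['range_z']; K=p['mtx']; m=z>0
    if mask is not None: m&=mask
    r,c=np.nonzero(m); zz=z[r,c]; u=(c-K[0,2])/K[0,0]; v=(r-K[1,2])/K[1,1]; th=np.hypot(u,v)+1e-9
    ok=th<1.3; r,c,zz,u,v,th=[a[ok] for a in(r,c,zz,u,v,th)]
    X=np.c_[u/th*np.tan(th)*zz,v/th*np.tan(th)*zz,zz]
    return (X-p['t'])@p['R'],r,c
def cyl(B,q0,R=25):
    def f(q):
        d=np.array([np.cos(q[3]),np.sin(q[3]),q[4]]); d/=np.linalg.norm(d)
        return np.linalg.norm(np.cross(B-q[:3],d),axis=1)-R
    q=least_squares(f,q0,loss='soft_l1').x; d=np.array([np.cos(q[3]),np.sin(q[3]),q[4]]); t=(B-q[:3])@d
    a,b=np.percentile(t,[.5,99.5]); return (q[:3]+d*(a+b)/2).round(1),round(b-a,1),np.degrees(q[3]).round(2),q[4].round(3),np.abs(f(q)).mean().round(2)
E
python3 - <<'E'
from fit import *
p=grab_frame('wrist'); m=trace(p,'blank')
m=min(m[:2],key=lambda d:abs(d['centre'][1]-.5))['mask']
B,_,_=wcloud(p,m); print(len(B)); B=B[(B[:,2]>45)&(B[:,2]<90)&(np.hypot(B[:,0]-488,B[:,1]-393)<110)]
print(len(B),cyl(B,[488,393,50,-.03,0]), np.percentile(B[:,2],98))
X,_,_=wcloud(p)
for w in(60,90): pass
rk=(abs(X[:,0]-488)<90)&(abs(X[:,1]-393)<60)&(X[:,2]>4)&(X[:,2]<35)
print('rack heights',np.histogram(X[rk][:,2],bins=range(0,40,5)))
a=X[rk&(abs(X[:,0]-488)<20)]; print(a[:,2].max(),np.percentile(a[:,1],[1,99]))
E
python3 go.py 488 393 53 88
```

```text
6852
6848 (array([484.5, 394.4,  49.2]), np.float64(147.4), np.float64(-2.47), np.float64(0.003), np.float64(0.68)) 75.16476174687963
rack heights (array([   0,  140, 3482,    5,   66,    1,   75]), array([ 0,  5, 10, 15, 20, 25, 30, 35]))
13.74700798897283 [349.51818617 439.38045205]
t 2.35 at [485.2 395.7 239.5] q7 0.79 shift [ -3.   -2.7 186.5] turn [ 0.001 -0.     0.003] rows 4.0 F [-0.7  0.4  0.3] w 85.0
```

```bash
python3 -m pendant '[[85,0,-1,45,0,0,0.01],[85,0,-1,90,0,0,0.01],[85,0,-1,130,0,0,0.01],[85,0,-1,130,0,0,0.01],[85,0,-1,130,0,0,0.01]]'; python3 go.py 484.8 394.4 53 87.5
```

```text
time_s: 2.85
ee_pos: [486.2, 394.1, 109.8]
eef_rot: [-0.068, -3.141, -0.0]
contact_force: [1.2, 0.0, 0.2]
grip_width: 0.996
grasp_force: 0.0
t 2.85 at [486.2 394.1 109.8] q7 0.78 shift [ 1.4  0.3 56.8] turn [ 0. -0.  0.] rows 2.0 F [1.2 0.  0.2] w 85.1
```

```bash
python3 -m pendant '[[85,0.5,0,30,0,0,0],[85,0.5,0,57,0,0,0],[85,0.5,0,57,0,0,0],[40,0.5,0,57,0,0,0],[40,0.5,0,57,0,0,0]]' 60;python3 -m pendant '[[40,0,0,0,0,0,0],[40,0,0,0,0,0,0],[40,0,0,0,0,0,0],[40,0,0,0,0,0,0],[40,0,0,0,0,0,0]]' 60; python3 go.py 484.8 394.4 150 87.5
```

```text
time_s: 3.35
ee_pos: [487.5, 394.6, 55.3]
eef_rot: [0.07, 3.137, 0.006]
contact_force: [-0.5, 0.7, 1.5]
grip_width: 0.685
grasp_force: 0.0
time_s: 3.85
ee_pos: [487.5, 392.6, 55.4]
eef_rot: [0.071, 3.138, 0.001]
contact_force: [-1.1, -3.4, 7.7]
grip_width: 0.568
grasp_force: 60.8
t 3.85 at [487.5 392.6  55.4] q7 0.78 shift [  2.5   1.7 -94.6] turn [ 0.     0.003 -0.002] rows 2.0 F [-1.1 -3.4  7.7] w 48.5
```

```bash
python3 -m pendant '[[40,0,0,-30,0,0,0],[40,0,0,-75,0,0,0],[40,0,0,-120,0,0,0],[40,0,0,-155,0,0,0],[40,0,0,-155,0,0,0]]'; python3 -m pendant '[[40,-5,-40,0,0,0,0.14],[40,-12,-85,0,0,0,0.28],[40,-19,-130,0,0,0,0.42],[40,-26,-175,0,0,0,0.56],[40,-33,-220,0,0,0,0.7]]'; python3 go.py 540 -60 210 -5.3
```

```text
time_s: 4.35
ee_pos: [488.7, 395.5, 214.9]
eef_rot: [0.07, 3.131, 0.015]
contact_force: [0.1, 0.5, -2.3]
grip_width: 0.567
grasp_force: 63.8
time_s: 4.85
ee_pos: [508.4, 169.9, 207.2]
eef_rot: [-1.151, -2.923, 0.0]
contact_force: [0.6, -0.9, -2.0]
grip_width: 0.564
grasp_force: 63.6
t 4.85 at [508.4 169.9 207.2] q7 0.49 shift [-179.8 -146.6   -2.8] turn [-0.001 -0.     0.913] rows 7.0 F [ 0.6 -0.9 -2. ] w 48.1
```

```bash
python3 -m pendant '[[40,-30,-25,0,0,0,0.14],[40,-60,-50,0,0,0,0.28],[40,-92,-75,0,0,0,0.42],[40,-124,-100,0,0,0,0.56],[40,-155,-125,0,0,0,0.7]]'; python3 go.py 560 -60 210 -5.3
```

```text
time_s: 5.35
ee_pos: [537.8, -26.6, 207.3]
eef_rot: [-2.083, -2.351, -0.0]
contact_force: [1.9, 0.7, -3.5]
grip_width: 0.563
grasp_force: 63.6
t 5.35 at [537.8 -26.6 207.3] q7 0.25 shift [-35.8  18.   -2.8] turn [-0.    -0.     0.213] rows 2.0 F [ 1.9  0.7 -3.5] w 48.1
```

```bash
python3 -m pendant '[[40,10,-20,0,0,0,0.14],[40,35,-33,0,0,0,0.213],[40,35,-33,0,0,0,0.213],[40,35,-33,0,0,0,0.213]]'; python3 go.py 500 -60 210 -5.3;python3 - <<'E'
from fit import *
p=grab_frame('wrist'); save(p,'w2'); X,r,c=wcloud(p); I=p['image'][r,c]
np.savez('w2.npz',X=X,I=I,r=r,c=c)
E
```

```text
time_s: 5.75
ee_pos: [500.7, 6.1, 207.3]
eef_rot: [-2.313, -2.125, -0.0]
contact_force: [0.4, 0.5, -2.3]
grip_width: 0.563
grasp_force: 63.7
t 5.75 at [500.7   6.1 207.3] q7 -0.04 shift [-65.9   4.9  -2.7] turn [-0.    -0.     0.008] rows 2.0 F [ 0.4  0.5 -2.3] w 48.1
```

View pics/w2.png

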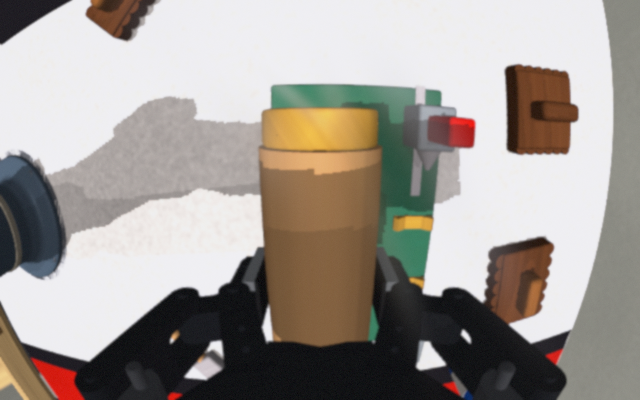

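The wrist picture shows the held blank in the middle, with its +y end at row 108. The tailstock is at (430,125), its red handle at (455,130), and one saddle at (412,222). The view is good for measuring the tail side.

Run:
```python
from fit import *
D=np.load('w2.npz'); X,I,r,c=D['X'],D['I'].astype(int),D['r'],D['c']
o=np.array([594.9,-78.7]); a=np.radians(-5.3); M=np.array([[np.cos(a),np.sin(a)],[-np.sin(a),np.cos(a)]])
S=np.c_[(X[:,:2]-o)@M.T,X[:,2]]
grn=(I[:,1]>I[:,0]*1.25)&(I[:,1]>I[:,2]*1.1)&(abs(X[:,2]-20)<6)&(abs(S[:,0]+60)<110)&(abs(S[:,1]-25)<180)
def edge(col,axis,sel,lo,hi,hiside):
    out=[]
    for u in np.arange(lo,hi,4):
        k=sel&(abs(S[:,1-axis]-u)<2)
        if k.sum()>8: out.append((u,np.percentile(S[k,axis],98.5 if hiside else 1.5)))
    out=np.array(out); pf=np.polyfit(out[:,0],out[:,1],1); res=out[:,1]-np.polyval(pf,out[:,0]); out=out[abs(res)<3]; pf=np.polyfit(out[:,0],out[:,1],1)
    print(col,'n',len(out),'value mid',np.median(out[:,1]).round(1),'slope deg',np.degrees(np.arctan(pf[0])).round(2))
edge('bed +x',0,grn,0,100,True); edge('bed +y',1,grn,-140,20,True); 
try: edge('bed -x',0,grn,130,178,False)
except Exception as e: print(e)
print('bed z',np.median(X[grn,2]))
g=(abs(S[:,0])<40)&(S[:,1]>80)&(S[:,1]<200)&(X[:,2]>66)&(X[:,2]<82); print('tail top',g.sum(),np.median(X[g,2]),np.percentile(S[g],[1,50,99],axis=0).round(1).tolist(),'rect(world)',rect(X[g]))
h=(abs(S[:,0])<40)&(S[:,1]>80)&(S[:,1]<200)&(X[:,2]>118)&(X[:,2]<132); print('handle top',h.sum(),np.median(X[h],0),'stand',np.percentile(S[h],[1,50,99],axis=0).round(1).tolist(),rect(X[h]))
k=(abs(S[:,0])<12)&(S[:,1]>70)&(S[:,1]<130)&(X[:,2]>40)&(X[:,2]<64); print('cone',k.sum(),np.percentile(S[k],[1,50,99],axis=0).round(1).tolist())
b=(I[:,0]>I[:,2]*1.8)&(I[:,0]>130)&(X[:,2]>19)&(X[:,2]<36)&(abs(S[:,0])<40)&(abs(S[:,1])<70); print('brass',b.sum(),np.percentile(S[b],[1,50,99],axis=0).round(1).tolist())
B=X[(r>105)&(c>255)&(c<385)&(X[:,2]>190)&(X[:,2]<260)&(r<245)]
print('blank',cyl(B,[500,20,205,1.5,0]),B[:,1].max(),np.percentile(B[:,1],99.8))
```

```text
bed +x n 1 value mid 15.2 slope deg 4.54
bed +y n 7 value mid 179.7 slope deg -1.33
bed -x n 1 value mid -45.3 slope deg -9.32
bed z 19.537332641018565
tail top 1086 73.26786215550864 [[-22.0, 122.7, 66.6], [-14.0, 145.2, 73.3], [12.6, 162.6, 81.0]] rect(world) [604.   63.5  40.7  36.5  85.1]
handle top 858 [602.37341511  64.14041269 123.25651397] stand [[-15.0, 132.3, 118.7], [-5.6, 143.0, 123.3], [6.3, 153.6, 124.9]] [604.   64.   22.5  22.   -4.8]
cone 249 [[-11.6, 103.7, 51.3], [-5.2, 114.6, 58.6], [5.0, 121.8, 63.2]]
brass 566 [[-25.8, -35.4, 19.5], [0.2, 39.1, 24.9], [16.0, 46.7, 30.9]]
blank (array([503. ,  56.6, 200.8]), np.float64(50.9), np.float64(85.22), np.float64(-0.049), np.float64(0.6)) 84.67826422496385 83.88411152031712<stdin>:11: RankWarning: Polyfit may be poorly conditioned
<stdin>:11: RankWarning: Polyfit may be poorly conditioned
```

```bash
python3 -m pendant '[[40,-24,40,0,0,0,0],[40,-48,80,0,0,0,0],[40,-60,100,20,0,0,0],[40,-60,100,60,0,0,0],[40,-60,100,90,0,0,0]]'; python3 -m pendant '[[40,0,0,0,0,0,0],[40,0,0,0,0,0,0]]'
python3 - <<'E'
from fit import *
p=grab_frame('wrist'); save(p,'w3'); X,r,c=wcloud(p); I=p['image'][r,c]
np.savez('w3.npz',X=X,I=I,r=r,c=c)
a=grab_frame('side'); cv2.imwrite('pics/c3.png',cv2.resize(np.hstack([a['image'][150:270,250:410]]),None,fx=2.5,fy=2.5)[:,:,::-1])
im=cv2.imread('pics/c3.png'); cv2.imwrite('pics/v3.png',np.hstack([cv2.imread('pics/w3.png')[:300,120:520],im]))
E
python3 go.py 596 -62 52 -5
```

```text
time_s: 6.3
ee_pos: [596.0, -64.5, 115.3]
eef_rot: [2.317, 2.121, -0.002]
contact_force: [-0.7, 0.0, -3.6]
grip_width: 0.57
grasp_force: 63.6
time_s: 6.5
ee_pos: [596.0, -63.6, 117.5]
eef_rot: [2.316, 2.122, -0.001]
contact_force: [0.7, -0.0, -1.9]
grip_width: 0.569
grasp_force: 63.5
t 6.6 at [597.2 -63.4 119.3] q7 0.21 shift [ 1.3 -1.5 67.3] turn [ 0.004 -0.     0.   ] rows 2.0 F [ 0.5 -0.1 -2.3] w 48.3
```

View pics/v3.png

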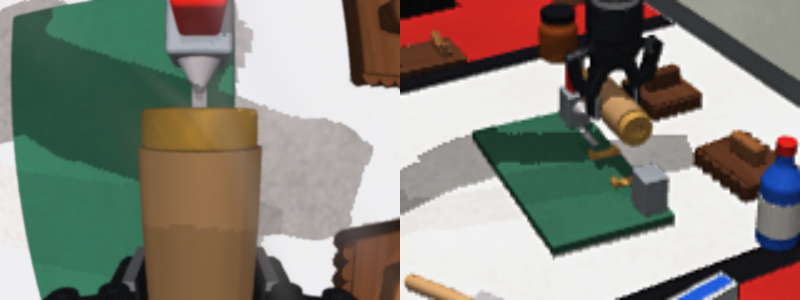

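Left half: the blank's end sits at row 108 under the tail cone at (200,80), nearly in line with it. Right half: the blank hangs above the saddles. Next I check the alignment in numbers.

Run:
```python
from fit import *
D=np.load('w3.npz'); X,I,r,c=D['X'],D['I'].astype(int),D['r'],D['c']
B=X[(r>112)&(c>255)&(c<385)&(X[:,2]>105)&(X[:,2]<170)&(r<245)]
print('blank',cyl(B,[596,0,115,1.5,0]),np.percentile(B[:,1],99.8))
n=(abs(X[:,0]-605)<50)&(X[:,1]>0)&(X[:,1]<110)
g=n&(X[:,2]>70)&(X[:,2]<79); print('tail top',g.sum(),np.median(X[g],0),rect(X[g]))
k=n&(X[:,2]>53)&(X[:,2]<66.5)&(X[:,1]<52)&(np.ptp(I,axis=1)<40)&(I.mean(1)>100); k&=abs(X[:,0]-602)<14
P=X[k]; print('cone',k.sum(),np.percentile(P,[1,50,99],axis=0).round(1).tolist())
for y in range(14,52,4):
  q=P[abs(P[:,1]-y)<2]
  if len(q)>5: print(y,len(q),q[:,0].min().round(1),q[:,0].max().round(1),q[:,2].max().round(1))
grn=(I[:,1]>I[:,0]*1.25)&(I[:,1]>I[:,2]*1.1)&(abs(X[:,2]-20)<6)
for y in range(-40,80,15):
  q=X[grn&(abs(X[:,1]-y)<3)]
  if len(q)>5: print('bed',y,np.percentile(q[:,0],[.5,99.5]).round(1))
```

```text
blank (array([598.3, -13.9, 111. ]), np.float64(49.1), np.float64(85.05), np.float64(-0.048), np.float64(0.59)) 12.670175369525365
tail top 1931 [603.53374724  51.18823612  73.25127297] [604.2  59.3  36.2  32.2  -5.2]
cone 895 [[592.3, 25.1, 53.3], [601.9, 37.6, 58.9], [612.4, 44.2, 65.6]]
26 61 598.6 605.0 56.4
30 116 596.0 607.6 59.5
34 184 594.6 609.7 61.3
38 238 592.8 612.3 64.1
42 280 591.4 613.6 66.3
46 15 591.4 597.5 64.9
bed -40 [448.1 550.9]
bed -25 [449.7 552.3]
bed -10 [450.3 553.5]
bed 5 [451.7 557.5]
bed 20 [453.8 623.9]
bed 35 [454.6 625.2]
bed 50 [455.8 625.7]
bed 65 [457.8 580.1]
```

```bash
python3 -m pendant '[[40,0,0,25,0,0,0],[40,0,0,50,0,0,0],[40,0,0,58,0,0,0],[40,0,0,62,0,0,0],[40,0,0,62,0,0,0]]';  python3 -m pendant '[[40,0,0,1,0,0,0],[40,0,0,2,0,0,0],[40,0,0,2,0,0,0]]'; python3 go.py 596 -62 51 -5
```

```text
time_s: 7.1
ee_pos: [596.5, -63.0, 56.4]
eef_rot: [2.315, 2.122, 0.002]
contact_force: [-0.8, -0.2, -2.4]
grip_width: 0.56
grasp_force: 63.7
time_s: 7.4
ee_pos: [596.3, -62.9, 54.3]
eef_rot: [2.315, 2.122, 0.002]
contact_force: [-0.2, 0.5, 0.3]
grip_width: 0.565
grasp_force: 64.1
t 7.4 at [596.3 -62.9  54.3] q7 0.25 shift [ 0.9 -0.4  3.3] turn [ 0.002 -0.     0.   ] rows 1.0 F [-0.2  0.5  0.3] w 48.2
```

Force is rising, so this is first contact. I lower slightly more, then release.

```bash
python3 -m pendant '[[40,0,0,1,0,0,0],[40,0,0,2,0,0,0],[40,0,0,2,0,0,0]]'; python3 -m pendant '[[55,0,0,0,0,0,0],[65,0,0,0,0,0,0],[75,0,0,0,0,0,0],[80,0,0,0,0,0,0],[80,0,0,0,0,0,0]]';  python3 go.py 596 -62 51 -5
```

```text
time_s: 7.7
ee_pos: [596.4, -63.0, 54.1]
eef_rot: [2.316, 2.122, 0.003]
contact_force: [-5.9, 0.1, 14.4]
grip_width: 0.57
grasp_force: 65.8
time_s: 8.2
ee_pos: [595.6, -62.9, 51.2]
eef_rot: [-2.316, -2.123, 0.0]
contact_force: [-0.2, 1.0, 0.2]
grip_width: 0.938
grasp_force: 0.0
t 8.2 at [595.6 -62.9  51.2] q7 0.25 shift [0.9 0.3 0.2] turn [-0.  0.  0.] rows 1.0 F [-0.2  1.   0.2] w 80.1
```

```bash
python3 -m pendant '[[80,0,0,-30,0,0,0],[80,0,0,-75,0,0,0],[80,0,0,-120,0,0,0],[80,0,0,-160,0,0,0],[80,0,0,-160,0,0,0]]'
python3 - <<'E'
from fit import *
p=grab_frame('wrist'); save(p,'w4'); X,r,c=wcloud(p); I=p['image'][r,c].astype(int)
m=(abs(X[:,0]-595)<45)&(X[:,1]>-150)&(X[:,1]<20)&(X[:,2]>52)&(X[:,2]<82); warm=(I[:,0]>I[:,2]*1.3)
B=X[m&warm]; print('blank',len(B),cyl(B,[595,-60,48,1.5,0]),np.percentile(B[:,1],[.2,99.8]))
h=(abs(X[:,0]-605)<40)&(X[:,1]>30)&(X[:,1]<100)&(X[:,2]>117)&(X[:,2]<132); print('handle',h.sum(),rect(X[h]),np.median(X[h],0))
g=(abs(X[:,0]-605)<50)&(X[:,1]>30)&(X[:,1]<100)&(X[:,2]>69)&(X[:,2]<80); print('tail',g.sum(),rect(X[g]))
g=(abs(X[:,0]-585)<50)&(X[:,1]<-130)&(X[:,1]>-240)&(X[:,2]>68)&(X[:,2]<80); print('head',g.sum(),rect(X[g]))
E
python3 go.py 604 64 111 -5
```

```text
time_s: 8.7
ee_pos: [599.0, -63.9, 217.4]
eef_rot: [2.31, 2.117, 0.014]
contact_force: [0.3, -0.6, -0.2]
grip_width: 0.936
grasp_force: 0.0
blank 7730 (array([593.5, -60.3,  47.1]), np.float64(147.2), np.float64(84.93), np.float64(-0.002), np.float64(0.69)) [-134.84605317   14.08982768]
handle 950 [604.3  63.5  22.7  21.5  85.4] [604.33604535  62.50575548 123.24741548]
tail 900 [604.4  63.1  40.1  35.8  83.3]
head 1248 [ 583.5 -164.    68.9   35.7   85.8]
t 8.75 at [597.3 -63.3 214.4] q7 0.15 shift [127.3  -5.1 103.5] turn [ 0.006 -0.001  0.   ] rows 4.0 F [-1.1 -0.6 -0.4] w 80.1
```

View pics/w4.png

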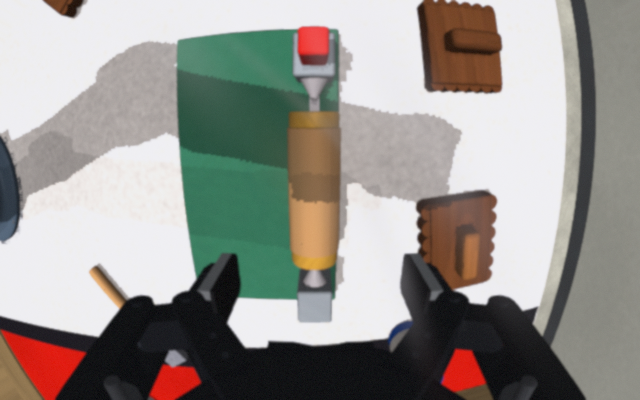

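The blank lies at (314,190) in the saddles, between the two cones, with the handle at (314,42). Next I go to the handle and grip it.

```bash
python3 -m pendant '[[70,45,-2,0,0,0,0],[70,90,-4,0,0,0,0],[70,127,-6,15,0,0,0],[70,127,-6,60,0,0,0],[70,127,-6,103,0,0,0]]'; python3 -m pendant '[[70,0,0,0,0,0,0],[70,0,0,0,0,0,0]]'; python3 go.py 604 63.5 111 -5
```

```text
time_s: 9.25
ee_pos: [600.0, 66.5, 106.1]
eef_rot: [-2.311, -2.127, -0.0]
contact_force: [0.1, -0.9, 0.4]
grip_width: 0.82
grasp_force: 0.0
time_s: 9.45
ee_pos: [600.1, 63.6, 107.6]
eef_rot: [-2.316, -2.121, 0.004]
contact_force: [0.9, -0.7, 0.6]
grip_width: 0.825
grasp_force: 0.0
t 9.45 at [600.1  63.6 107.6] q7 -0.01 shift [ 0.2  3.9 -3.4] turn [-0.003  0.001 -0.   ] rows 1.0 F [ 0.9 -0.7  0.6] w 70.5
```

```bash
python3 -m pendant '[[60,0,4,-2,0,0,0],[40,0,4,-2,0,0,0],[10,0,4,-2,0,0,0],[10,0,4,-2,0,0,0],[10,0,4,-2,0,0,0]]' 60; python3 -m pendant '[[10,0,0,0,0,0,0],[10,0,0,0,0,0,0],[10,0,0,0,0,0,0]]'; python3 go.py 600 17 110 -5
```

```text
time_s: 9.95
ee_pos: [606.4, 63.6, 112.1]
eef_rot: [2.315, 2.12, 0.006]
contact_force: [2.8, -0.7, 6.3]
grip_width: 0.247
grasp_force: 60.5
time_s: 10.25
ee_pos: [606.5, 63.7, 112.1]
eef_rot: [2.315, 2.121, 0.006]
contact_force: [2.0, -0.0, 6.3]
grip_width: 0.25
grasp_force: 60.5
t 10.25 at [606.5  63.7 112.1] q7 -0.01 shift [-47.   -2.4   2.1] turn [ 0.004 -0.001 -0.   ] rows 1.0 F [ 2.  -0.   6.3] w 21.4
```

```bash
python3 -m pendant '[[10,-5,0,0,0,0,0],[10,-11,0,0,0,0,0],[10,-18,0,0,0,0,0],[10,-25,0,0,0,0,0],[10,-30,0,0,0,0,0]]'; python3 -m pendant '[[10,-1,0,0,0,0,0],[10,-2,0,0,0,0,0],[10,-3,0,0,0,0,0],[10,-4,0,0,0,0,0],[10,-5,0,0,0,0,0]]';python3 -m pendant '[[10,-1,0,0,0,0,0],[10,-2,0,0,0,0,0],[10,-2,0,0,0,0,0]]'; python3 go.py 600 17 110 -5
```

```text
time_s: 10.75
ee_pos: [604.1, 37.3, 112.1]
eef_rot: [-2.314, -2.124, -0.01]
contact_force: [3.0, 7.4, 6.1]
grip_width: 0.248
grasp_force: 60.5
time_s: 11.25
ee_pos: [603.7, 32.9, 112.1]
eef_rot: [-2.314, -2.124, -0.011]
contact_force: [2.7, 6.7, 7.3]
grip_width: 0.247
grasp_force: 60.6
time_s: 11.55
ee_pos: [603.5, 30.9, 112.1]
eef_rot: [-2.313, -2.124, -0.011]
contact_force: [3.3, 7.3, 6.5]
grip_width: 0.25
grasp_force: 60.6
t 11.55 at [603.5  30.9 112.1] q7 0.05 shift [-14.1  -2.4   2. ] turn [ 0.004 -0.005  0.002] rows 1.0 F [3.3 7.3 6.5] w 21.3
```

```bash
python3 -m pendant '[[10,-1,0,0,0,0,0],[10,-2,0,0,0,0,0],[10,-3,0,0,0,0,0],[10,-4,0,0,0,0,0],[10,-4,0,0,0,0,0]]'; python3 -m pendant '[[10,-1,0,0,0,0,0],[10,-2,0,0,0,0,0],[10,-2,0,0,0,0,0]]';  python3 go.py 600 17 110 -5
```

```text
time_s: 12.05
ee_pos: [603.2, 26.9, 112.1]
eef_rot: [-2.313, -2.124, -0.011]
contact_force: [2.7, 6.0, 6.8]
grip_width: 0.251
grasp_force: 60.6
time_s: 12.35
ee_pos: [603.0, 25.0, 112.1]
eef_rot: [-2.313, -2.124, -0.011]
contact_force: [2.7, 7.5, 6.6]
grip_width: 0.247
grasp_force: 60.6
t 12.35 at [603.   25.  112.1] q7 0.06 shift [-8.3 -2.3  2.1] turn [ 0.004 -0.006  0.002] rows 1.0 F [2.7 7.5 6.6] w 21.1
```

```bash
for i in 1; do python3 -m pendant '[[10,-1,0,0,0,0,0],[10,-2,0,0,0,0,0],[10,-2,0,0,0,0,0]]'; done; python3 -m pendant '[[10,-0.5,0,0,0,0,0],[10,-1,0,0,0,0,0],[10,-1,0,0,0,0,0]]'; python3 -m pendant '[[10,-0.5,0,0,0,0,0],[10,-1,0,0,0,0,0],[10,-1,0,0,0,0,0]]'
python3 - <<'E'
from fit import *
p=grab_frame('wrist'); save(p,'w5'); X,r,c=wcloud(p); I=p['image'][r,c].astype(int)
for n in('side','scene'):
  p=grab_frame(n); X,r,c=cloud(p); I=p['image'][r,c].astype(int)
  m=(abs(X[:,0]-595)<45)&(X[:,1]>-170)&(X[:,1]<20)&(X[:,2]>40)&(X[:,2]<85)&(I[:,0]>I[:,2]*1.3)
  B=X[m]; print(n,len(B),cyl(B,[593,-70,50,1.48,0]))
E
```

```text
time_s: 12.65
ee_pos: [602.9, 23.8, 112.1]
eef_rot: [-2.312, -2.124, -0.012]
contact_force: [3.7, 8.5, 7.0]
grip_width: 0.245
grasp_force: 60.6
time_s: 12.95
ee_pos: [602.9, 23.6, 112.1]
eef_rot: [-2.312, -2.124, -0.013]
contact_force: [3.5, 9.7, 6.9]
grip_width: 0.251
grasp_force: 60.6
time_s: 13.25
ee_pos: [602.9, 23.5, 112.1]
eef_rot: [-2.311, -2.125, -0.014]
contact_force: [4.0, 11.0, 7.9]
grip_width: 0.247
grasp_force: 60.7
side 435 (array([595.6, -70.7,  50.1]), np.float64(171.1), np.float64(85.17), np.float64(0.009), np.float64(1.81))
scene 509 (array([592.9, -79.7,  50.6]), np.float64(152.5), np.float64(85.39), np.float64(0.014), np.float64(2.64))
```

```bash
python3 -m pendant '[[10,-1,0,0,0,0,0],[10,-2,0,0,0,0,0],[10,-2,0,0,0,0,0]]';python3 -m pendant '[[10,-1,0,0,0,0,0],[10,-2,0,0,0,0,0],[10,-3,0,0,0,0,0],[10,-3,0,0,0,0,0]]';python3 -m pendant '[[10,-1,0,0,0,0,0],[10,-2,0,0,0,0,0],[10,-3,0,0,0,0,0],[10,-3,0,0,0,0,0]]'
```

```text
time_s: 13.7
ee_pos: [602.8, 23.1, 112.1]
eef_rot: [-2.309, -2.125, -0.016]
contact_force: [3.5, 13.6, 6.0]
grip_width: 0.253
grasp_force: 60.7
time_s: 14.1
ee_pos: [602.8, 22.8, 112.1]
eef_rot: [-2.305, -2.126, -0.019]
contact_force: [4.1, 17.3, 5.8]
grip_width: 0.245
grasp_force: 60.9
time_s: 14.5
ee_pos: [602.8, 22.5, 112.1]
eef_rot: [-2.302, -2.126, -0.023]
contact_force: [4.2, 23.5, 6.7]
grip_width: 0.253
grasp_force: 61.0
```

```bash
python3 -m pendant '[[10,3,0,0,0,0,0],[10,6,0,0,0,0,0],[10,8,0,0,0,0,0]]';python3 -m pendant '[[50,0,0,0,0,0,0],[60,0,0,0,0,0,0],[60,0,0,-5,0,0,0],[60,0,0,-50,0,0,0],[60,0,0,-95,0,0,0]]'; python3 -m pendant '[[60,-50,0,0,0,0,0],[60,-100,0,0,0,0,0],[60,-100,0,0,0,0,0],[60,-100,0,0,0,0,0]]'
python3 - <<'E'
from fit import *
p=grab_frame('wrist'); save(p,'w6'); X,r,c=wcloud(p); I=p['image'][r,c].astype(int)
m=(abs(X[:,0]-595)<45)&(X[:,1]>-170)&(X[:,1]<20)&(X[:,2]>55)&(X[:,2]<85); warm=(I[:,0]>I[:,2]*1.3)
B=X[m&warm]; print('blank',len(B),cyl(B,[595,-75,52,1.48,0]),np.percentile(B[:,1],[.2,99.8]))
h=(abs(X[:,0]-600)<40)&(X[:,1]>0)&(X[:,1]<60)&(X[:,2]>117)&(X[:,2]<132); print('handle',h.sum(),rect(X[h]))
b=(I[:,0]>I[:,2]*1.8)&(I[:,0]>130)&(X[:,2]>19)&(X[:,2]<36)&(abs(X[:,0]-595)<40)&(abs(X[:,1]+75)<70); print('brass',b.sum())
g=(abs(X[:,0]-585)<50)&(X[:,1]<-130)&(X[:,1]>-240)&(X[:,2]>68)&(X[:,2]<80); print('head',g.sum(),rect(X[g]))
E
python3 go.py 475 -391 220 98.9
```

```text
time_s: 14.8
ee_pos: [602.8, 22.9, 112.1]
eef_rot: [-2.311, -2.126, -0.012]
contact_force: [3.3, 7.5, 5.8]
grip_width: 0.247
grasp_force: 60.7
time_s: 15.3
ee_pos: [599.2, 16.0, 205.3]
eef_rot: [-2.316, -2.12, 0.006]
contact_force: [0.9, 0.3, 1.1]
grip_width: 0.703
grasp_force: 0.0
time_s: 15.7
ee_pos: [591.0, -85.2, 205.5]
eef_rot: [-2.321, -2.117, 0.001]
contact_force: [1.2, 0.5, -0.6]
grip_width: 0.699
grasp_force: 0.0
blank 8779 (array([591.9, -77.5,  51.1]), np.float64(148.7), np.float64(84.89), np.float64(-0.001), np.float64(0.73)) [-158.20653061   -2.33264127]
handle 1116 [601.1  23.1  22.5  22.2  85.3]
brass 0
head 2044 [ 584.1 -162.4   68.3   37.7   84.5]
t 15.75 at [591.4 -83.1 205.2] q7 0.19 shift [-317.   -88.8  -14.9] turn [-1.000e-03  0.000e+00  1.327e+00] rows 9.0 F [ 0.2  0.4 -0. ] w 59.9
```

View pics/w6.png

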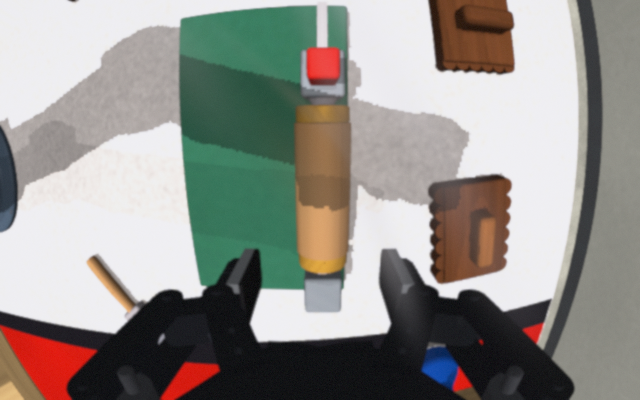

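The blank is lifted by 4 mm, level and on both centres: it shows at (323,190) with the handle at (323,65). Next comes the straightedge.

```bash
python3 -m pendant '[[85,-40,-11,-5,0,0,0.14],[85,-80,-22,-10,0,0,0.28],[85,-125,-33,-15,0,0,0.42],[85,-170,-44,-15,0,0,0.56],[85,-210,-55,-15,0,0,0.7]]'; python3 go.py 475 -391 220 98.9
```

```text
time_s: 16.25
ee_pos: [518.8, -287.4, 220.4]
eef_rot: [-2.905, -1.195, -0.001]
contact_force: [0.6, 0.6, 0.1]
grip_width: 0.993
grasp_force: 0.0
t 16.25 at [ 518.8 -287.4  220.4] q7 -0.06 shift [-104.    42.8    0.3] turn [-0.    -0.     0.625] rows 5.0 F [0.6 0.6 0.1] w 84.8
```

```bash
python3 -m pendant '[[85,-25,10,0,0,0,0.14],[85,-50,20,0,0,0,0.28],[85,-75,30,0,0,0,0.42],[85,-104,43,0,0,0,0.56],[85,-104,43,0,0,0,0.625]]';python3 -m pendant '[[85,0,0,0,0,0,0],[85,0,0,0,0,0,0]]'
python3 - <<'E'
from fit import *
p=grab_frame('wrist'); save(p,'w7'); X,r,c=wcloud(p); I=p['image'][r,c].astype(int)
e=(abs(X[:,0]-475)<125)&(abs(X[:,1]+391)<55)&(X[:,2]>37)&(X[:,2]<52)
print('edge',e.sum(),rect(X[e]),line(X[e]),np.median(X[e],0))
b=e&(I[:,2]>I[:,0]*1.5); print('blue',rect(X[b]),line(X[b]))
E
python3 go.py 475 -391 45 98.9
```

```text
time_s: 16.75
ee_pos: [473.6, -393.9, 220.4]
eef_rot: [3.13, 0.236, -0.003]
contact_force: [-0.7, 0.1, -0.0]
grip_width: 0.992
grasp_force: 0.0
time_s: 16.95
ee_pos: [476.8, -389.2, 219.7]
eef_rot: [-3.13, -0.256, 0.001]
contact_force: [0.3, -0.5, -0.2]
grip_width: 0.995
grasp_force: 0.0
edge 5764 [ 472.9 -390.8  200.1   30.9    9.3] (array([ 480.9, -389.6]), 9.32) [ 484.17596219 -389.45796162   44.72369012]
blue [ 472.6 -390.8  188.9   17.4    9.4] (array([ 478.5, -389.9]), 9.31)
t 17.0 at [ 476.8 -389.2  219.9] q7 -0.39 shift [ -2.    1.7 174.9] turn [-0.001  0.     0.008] rows 4.0 F [0.  0.3 1.2] w 84.6
```

View pics/w7.png

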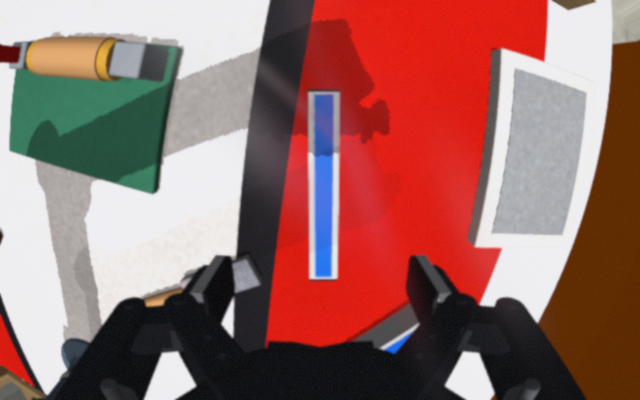

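The straightedge is centred at (323,185), clear of the brush at (245,270). I descend and grip it.

```bash
python3 -m pendant '[[60,-4,1,45,0,0,0.002],[60,-4,1,90,0,0,0.002],[60,-4,1,135,0,0,0.002],[60,-4,1,165,0,0,0.002],[60,-4,1,165,0,0,0.002]]'; python3 go.py 472.8 -390.8 30 99.35
```

```text
time_s: 17.5
ee_pos: [470.5, -388.9, 51.2]
eef_rot: [-3.125, -0.25, 0.009]
contact_force: [-0.5, 0.3, 0.4]
grip_width: 0.705
grasp_force: 0.0
t 17.5 at [ 470.5 -388.9   51.2] q7 -0.25 shift [ 2.1  2.4 21.1] turn [-0.007  0.005 -0.003] rows 1.0 F [-0.5  0.3  0.4] w 60.2
```

```bash
python3 -m pendant '[[60,1,1,15,0,0,0],[60,1,1,22,0,0,0],[60,1,1,22,0,0,0],[40,1,1,22,0,0,0],[20,1,1,22,0,0,0]]' 60;python3 -m pendant '[[20,0,0,0,0,0,0],[20,0,0,0,0,0,0],[20,0,0,0,0,0,0],[20,0,0,0,0,0,0]]'; python3 go.py 472.8 -390.8 30 99.35
```

```text
time_s: 18.0
ee_pos: [473.4, -393.8, 34.3]
eef_rot: [3.131, 0.246, 0.002]
contact_force: [-0.6, -0.6, 2.3]
grip_width: 0.372
grasp_force: 2.4
time_s: 18.4
ee_pos: [473.5, -393.9, 34.5]
eef_rot: [3.131, 0.246, 0.002]
contact_force: [-0.0, 1.0, 4.4]
grip_width: 0.339
grasp_force: 60.6
t 18.4 at [ 473.5 -393.9   34.5] q7 -0.23 shift [-0.2 -3.2  4.5] turn [ 0.001 -0.002 -0.006] rows 1.0 F [-0.   1.   4.4] w 28.9
```

```bash
python3 -m pendant '[[20,0,0,-30,0,0,0],[20,0,0,-75,0,0,0],[20,0,0,-120,0,0,0],[20,0,0,-160,0,0,0],[20,0,0,-160,0,0,0]]'; python3 go.py 507 -70 194 -5.1
```

```text
time_s: 18.9
ee_pos: [474.6, -396.1, 198.8]
eef_rot: [3.125, 0.245, 0.012]
contact_force: [1.2, -0.2, -2.7]
grip_width: 0.349
grasp_force: 60.4
t 18.9 at [ 474.6 -396.1  198.8] q7 -0.37 shift [  82.8 -317.1    3.1] turn [ 1.100e-02 -1.000e-03 -1.325e+00] rows 9.0 F [ 1.2 -0.2 -2.7] w 29.8
```

```bash
python3 -m pendant '[[20,10,-40,0,0,0,-0.14],[20,20,-80,0,0,0,-0.28],[20,30,-120,0,0,0,-0.42],[20,40,-160,0,0,0,-0.56],[20,52,-200,0,0,0,-0.7]]'; python3 go.py 507 -70 194 -5.1
```

```text
time_s: 19.4
ee_pos: [491.7, -185.5, 192.0]
eef_rot: [-2.852, -1.312, 0.003]
contact_force: [1.1, 0.3, -3.0]
grip_width: 0.34
grasp_force: 60.5
t 19.4 at [ 491.7 -185.5  192. ] q7 -0.15 shift [ 97.7 -63.6  -2. ] turn [-0.003  0.    -0.619] rows 5.0 F [ 1.1  0.3 -3. ] w 29.0
```

```bash
python3 -m pendant '[[20,20,-13,0,0,0,-0.14],[20,40,-26,0,0,0,-0.28],[20,60,-39,0,0,0,-0.42],[20,80,-52,0,0,0,-0.56],[20,98,-64,0,0,0,-0.619]]'; python3 -m pendant '[[20,0,0,0,0,0,0],[20,0,0,0,0,0,0]]'
python3 - <<'E'
from fit import *
p=grab_frame('wrist'); save(p,'w8'); X,r,c=wcloud(p); I=p['image'][r,c].astype(int)
b=(I[:,2]>I[:,0]*1.5)&(X[:,2]>170)&(X[:,2]<240)&(abs(X[:,0]-507)<60)
P=X[b]; print('blue',b.sum(),line(P),np.percentile(P,[.5,50,99.5],axis=0).round(1).tolist()); k=np.polyfit(P[:,1],P[:,2],1); print('slope z',k[0])
m=(abs(X[:,0]-595)<45)&(X[:,1]>-170)&(X[:,1]<20)&(X[:,2]>55)&(X[:,2]<85)&(I[:,0]>I[:,2]*1.3)
print('blank',m.sum(),cyl(X[m],[592,-75,52,1.48,0]))
E
python3 go.py 507 -70 194 -5.1
```

```text
time_s: 19.9
ee_pos: [507.9, -70.2, 192.1]
eef_rot: [-2.319, -2.116, 0.002]
contact_force: [0.5, -0.6, -3.7]
grip_width: 0.339
grasp_force: 60.6
time_s: 20.1
ee_pos: [508.3, -71.6, 192.7]
eef_rot: [-2.324, -2.113, 0.002]
contact_force: [-0.1, -0.7, -2.2]
grip_width: 0.344
grasp_force: 60.6
blue 14075 (array([510.1, -27.4]), 84.15) [[469.8, -96.1, 201.5], [510.3, -24.1, 203.1], [523.1, 25.5, 229.7]]
slope z -0.00874395001339283
blank 8466 (array([591.8, -80.4,  51.1]), np.float64(154.8), np.float64(84.84), np.float64(-0.0), np.float64(0.77))
t 20.15 at [508.3 -72.4 192.9] q7 0.15 shift [ 2.3 -1.5 -1.1] turn [-0.001  0.001 -0.008] rows 1.0 F [-0.5 -0.2 -3. ] w 29.3
```

```bash
python3 -m pendant '[[20,2,-1,40,0,0,-0.008],[20,2,-1,85,0,0,-0.008],[20,2,-1,120,0,0,-0.008],[20,2,-1,133,0,0,-0.008],[20,2,-1,133,0,0,-0.008]]'; python3 -m pendant '[[20,0,0,1,0,0,0],[20,0,0,2,0,0,0],[20,0,0,3,0,0,0],[20,0,0,3,0,0,0]]'; python3 -m pendant '[[20,0,0,1,0,0,0],[20,0,0,2,0,0,0],[20,0,0,3,0,0,0],[20,0,0,3,0,0,0]]'; python3 go.py 507 -70 194 -5.1
```

```text
time_s: 20.65
ee_pos: [506.9, -70.7, 59.0]
eef_rot: [-2.317, -2.119, 0.005]
contact_force: [-0.6, -0.0, -1.6]
grip_width: 0.343
grasp_force: 60.4
time_s: 21.05
ee_pos: [508.6, -69.6, 58.2]
eef_rot: [2.315, 2.122, 0.002]
contact_force: [1.6, -0.7, -3.2]
grip_width: 0.341
grasp_force: 60.4
time_s: 21.45
ee_pos: [508.1, -69.7, 54.5]
eef_rot: [-2.316, -2.123, -0.0]
contact_force: [-0.7, -0.1, -0.5]
grip_width: 0.341
grasp_force: 61.0
t 21.45 at [508.1 -69.7  54.5] q7 0.3 shift [  -0.4   -1.1 -139.5] turn [-0.    -0.     0.002] rows 3.0 F [-0.7 -0.1 -0.5] w 29.1
```

```bash
python3 -m pendant '[[20,0,0,0.5,0,0,0],[30,0,0,0.5,0,0,0],[45,0,0,0.5,0,0,0],[50,0,0,0.5,0,0,0],[50,0,0,0.5,0,0,0]]'; python3 -m pendant '[[50,0,0,-20,0,0,0],[50,0,0,-65,0,0,0],[50,0,0,-110,0,0,0],[50,0,0,-110,0,0,0]]'; python3 go.py 465 -66 165 -94.9;  python3 - <<'E'
from fit import *
p=grab_frame('wrist'); save(p,'w9'); X,r,c=wcloud(p); I=p['image'][r,c].astype(int)
b=(I[:,2]>I[:,0]*1.5)&(X[:,2]>50)&(X[:,2]<75)&(abs(X[:,0]-507)<60)&(abs(X[:,1]+70)<130)
P=X[b]; print('blue',b.sum(),line(P),rect(P),np.median(P,0))
E
```

```text
time_s: 21.95
ee_pos: [508.2, -69.7, 53.8]
eef_rot: [2.316, 2.123, 0.0]
contact_force: [0.5, 0.1, 0.4]
grip_width: 0.585
grasp_force: 0.0
time_s: 22.35
ee_pos: [511.8, -70.6, 169.2]
eef_rot: [2.311, 2.117, 0.014]
contact_force: [0.6, -0.0, -0.6]
grip_width: 0.588
grasp_force: 0.0
t 22.35 at [511.8 -70.6 169.2] q7 0.19 shift [  0.5 -47.1   3.7] turn [ 0.008 -0.01   1.569] rows 11.0 F [ 0.6 -0.  -0.6] w 50.2
blue 5426 (array([507.4, -56.1]), 85.17) [506.4 -66.6 189.7  18.1  85.2] [507.39882518 -51.59678453  64.88076482]
```

View pics/w9.png

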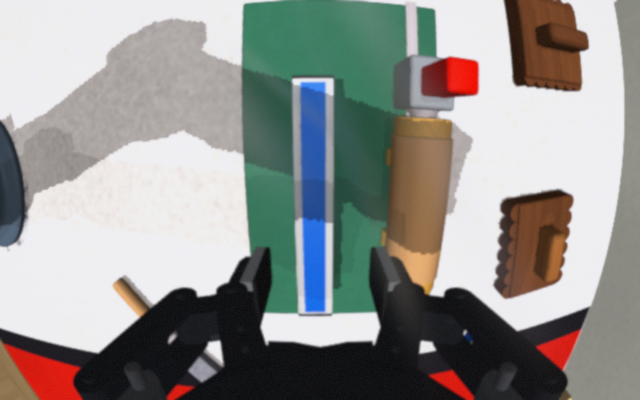

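The straightedge stands upright on the bed at (314,195), parallel to the blank, with its far end at row 76. Next I turn the gripper to push with both fingertips.

```bash
python3 -m pendant '[[85,0,-15,0,0,0,0.149],[85,0,-30,0,0,0,0.298],[85,0,-47,0,0,0,0.447],[85,0,-47,0,0,0,0.596],[85,0,-47,0,0,0,0.745]]'; python3 -m pendant '[[85,0,0,0,0,0,0.149],[85,0,0,0,0,0,0.298],[85,0,0,0,0,0,0.447],[85,0,0,0,0,0,0.596],[85,0,0,0,0,0,0.745]]'; python3 go.py 465 -64 42 -94.9
```

```text
time_s: 22.9
ee_pos: [459.8, -65.4, 162.8]
eef_rot: [-2.932, -1.125, 0.003]
contact_force: [1.0, -0.4, 0.6]
grip_width: 0.996
grasp_force: 0.0
time_s: 23.4
ee_pos: [460.3, -65.5, 162.8]
eef_rot: [3.141, -0.019, -0.003]
contact_force: [1.0, 0.7, 0.1]
grip_width: 0.995
grasp_force: 0.0
t 23.4 at [460.3 -65.5 162.8] q7 -1.16 shift [  4.9  -1.6 120.8] turn [0.001 0.002 0.073] rows 3.0 F [1.  0.7 0.1] w 84.9
```

```bash
python3 -m pendant '[[85,0,-1,30,0,0,0.073],[85,0,-1,70,0,0,0.073],[85,0,-1,105,0,0,0.073],[85,0,-1,118,0,0,0.073],[85,0,-1,118,0,0,0.073]]'; python3 -m pendant '[[85,0,0,0,0,0,0],[85,0,0,3,0,0,0]]';python3 go.py 465 -64 42 -94.9
```

```text
time_s: 23.9
ee_pos: [459.5, -64.9, 44.2]
eef_rot: [3.138, -0.126, -0.008]
contact_force: [-0.1, -0.6, -0.2]
grip_width: 0.995
grasp_force: 0.0
time_s: 24.1
ee_pos: [462.6, -64.9, 44.3]
eef_rot: [-3.139, 0.125, -0.006]
contact_force: [0.4, -0.1, 0.5]
grip_width: 0.991
grasp_force: 0.0
t 24.1 at [462.6 -64.9  44.3] q7 -0.98 shift [ 2.3 -1.1  2.3] turn [-0.    -0.004  0.006] rows 1.0 F [ 0.4 -0.1  0.5] w 84.7
```

```bash
python3 -m pendant '[[85,8,0,0,0,0,0.005],[85,14,0,0,0,0,0.005],[85,20,0,0,0,0,0.005],[85,26,0,0,0,0,0.005],[85,32,0,0,0,0,0.005]]'; python3 -m pendant '[[85,5,0,0,0,0,0],[85,10,0,0,0,0,0],[85,15,0,0,0,0,0],[85,19,0,0,0,0,0],[85,19,0,0,0,0,0]]'
python3 - <<'E'
from fit import *
p=grab_frame('wrist'); save(p,'w10'); X,r,c=wcloud(p); I=p['image'][r,c].astype(int)
b=(I[:,2]>I[:,0]*1.5)&(X[:,2]>55)&(X[:,2]<75)&(abs(X[:,0]-540)<70)&(abs(X[:,1]+70)<130)
P=X[b]; print('blue',b.sum(),line(P),rect(P),np.median(P,0))
m=(abs(X[:,0]-592)<45)&(X[:,1]>-165)&(X[:,1]<5)&(X[:,2]>58)&(X[:,2]<85)&(I[:,0]>I[:,2]*1.3)
print('blank',m.sum(),cyl(X[m],[592,-77,52,1.48,0]))
E
python3 go.py 525.5 -72 42 -94.9
```

```text
time_s: 24.6
ee_pos: [492.8, -67.1, 42.8]
eef_rot: [-3.138, 0.132, 0.003]
contact_force: [-3.0, 1.0, 1.9]
grip_width: 0.995
grasp_force: 1.4
time_s: 25.1
ee_pos: [513.2, -68.9, 42.9]
eef_rot: [3.138, -0.132, 0.002]
contact_force: [0.8, -0.2, -0.2]
grip_width: 0.994
grasp_force: 0.0
blue 19873 (array([537.5, -69.3]), 85.01) [524.9 -64.7 197.5  50.4  83.5] [537.69837863 -69.56351534  64.93084813]
blank 54890 (array([591.9, -77.7,  51.2]), np.float64(146.8), np.float64(84.91), np.float64(0.001), np.float64(0.6))
t 25.15 at [513.  -68.9  42.9] q7 -1.0 shift [12.8  2.   1. ] turn [ 0.    -0.001  0.001] rows 1.0 F [0.2 0.2 0.9] w 85.0
```

```bash
python3 -m pendant '[[85,4,0,0,0,0,0],[85,8,0,0,0,0,0],[85,11,0,0,0,0,0],[85,12.5,0,0,0,0,0],[85,12.5,0,0,0,0,0]]'; python3 -m pendant '[[85,0.5,0,0,0,0,0],[85,1,0,0,0,0,0],[85,1,0,0,0,0,0]]'
python3 - <<'E'
from fit import *
p=grab_frame('wrist'); X,r,c=wcloud(p); I=p['image'][r,c].astype(int)
b=(I[:,2]>I[:,0]*1.5)&(X[:,2]>55)&(X[:,2]<75)&(abs(X[:,0]-550)<25)&(abs(X[:,1]+70)<130)
P=X[b]; print('blue',b.sum(),line(P))
m=(abs(X[:,0]-592)<45)&(X[:,1]>-165)&(X[:,1]<5)&(X[:,2]>58)&(X[:,2]<85)&(I[:,0]>I[:,2]*1.3)
q=cyl(X[m],[592,-77,52,1.48,0]); print('blank',m.sum(),q, 'dist',(line(P)[0]-q[0][:2])@[.996,-.0887])
E
python3 go.py 525.5 -72 42 -94.9
```

```text
time_s: 25.65
ee_pos: [525.1, -69.8, 42.9]
eef_rot: [3.139, -0.132, 0.001]
contact_force: [0.9, -0.4, -1.2]
grip_width: 0.995
grasp_force: 0.2
time_s: 25.95
ee_pos: [525.1, -69.8, 42.8]
eef_rot: [-3.138, 0.132, 0.001]
contact_force: [-2.5, 0.9, 1.8]
grip_width: 0.994
grasp_force: 1.3
blue 19597 (array([549.4, -70. ]), 85.18)
blank 54938 (array([591.9, -77.7,  51.2]), np.float64(146.8), np.float64(84.91), np.float64(0.0), np.float64(0.58)) dist -43.01299
t 26.0 at [525.1 -69.8  42.9] q7 -1.01 shift [0.6 2.1 0.9] turn [-0.     0.001  0.001] rows 1.0 F [-3.2 -0.3  1.1] w 84.9
```

```bash
python3 -m pendant '[[85,0.7,0,0,0,0,0],[85,1.4,0,0,0,0,0],[85,2,0,0,0,0,0],[85,2,0,0,0,0,0]]'; python3 -m pendant '[[85,0.5,0,0,0,0,0],[85,1,0,0,0,0,0],[85,1,0,0,0,0,0]]'; python3 -m pendant '[[85,0.5,0,0,0,0,0],[85,1,0,0,0,0,0],[85,1,0,0,0,0,0]]';  python3 - <<'E'
from fit import *
p=grab_frame('wrist'); X,r,c=wcloud(p); I=p['image'][r,c].astype(int)
b=(I[:,2]>I[:,0]*1.5)&(X[:,2]>55)&(X[:,2]<75)&(abs(X[:,0]-550)<25)&(abs(X[:,1]+70)<130)
P=X[b]; print('blue',b.sum(),line(P))
m=(abs(X[:,0]-592)<45)&(X[:,1]>-165)&(X[:,1]<5)&(X[:,2]>58)&(X[:,2]<85)&(I[:,0]>I[:,2]*1.3)
q=cyl(X[m],[592,-77,52,1.48,0]); print('blank',m.sum(),q, 'dist',(line(P)[0]-q[0][:2])@[.996,-.0887])
E
```

```text
time_s: 26.4
ee_pos: [527.8, -70.1, 42.8]
eef_rot: [3.139, -0.132, 0.001]
contact_force: [-0.5, 0.2, -0.1]
grip_width: 0.997
grasp_force: 0.6
time_s: 26.7
ee_pos: [528.1, -70.1, 42.8]
eef_rot: [-3.138, 0.132, 0.001]
contact_force: [-3.0, 0.6, 2.3]
grip_width: 0.991
grasp_force: 1.7
time_s: 27.0
ee_pos: [528.2, -70.1, 42.7]
eef_rot: [-3.138, 0.133, 0.004]
contact_force: [-6.7, 0.5, 4.4]
grip_width: 0.994
grasp_force: 3.1
blue 19673 (array([552.4, -70.4]), 85.14)
blank 54966 (array([591.9, -77.7,  51.2]), np.float64(146.7), np.float64(84.93), np.float64(0.001), np.float64(0.58)) dist -39.989509999999996
```

The bar is flush: distance 40.0 mm, force rising. I back off.

```bash
python3 -m pendant '[[85,-3,0,0,0,0,0],[85,-10,0,0,0,0,0],[85,-25,0,0,0,0,0],[85,-25,0,-30,0,0,0],[85,-25,0,-75,0,0,0]]'; python3 -m pendant '[[85,-20,0,-40,0,0,0],[85,-20,0,-80,0,0,0],[85,-20,0,-80,0,0,0],[85,-20,0,-80,0,0,0]]'
python3 - <<'E'
from fit import *
p=grab_frame('wrist'); save(p,'w12'); X,r,c=wcloud(p); I=p['image'][r,c].astype(int)
b=(I[:,2]>I[:,0]*1.5)&(X[:,2]>55)&(X[:,2]<75)&(abs(X[:,0]-550)<25)&(abs(X[:,1]+70)<130)
P=X[b]; print('blue',b.sum(),line(P),rect(P),np.median(P[:,2]))
m=(abs(X[:,0]-592)<45)&(X[:,1]>-165)&(X[:,1]<5)&(X[:,2]>58)&(X[:,2]<85)&(I[:,0]>I[:,2]*1.3)
q=cyl(X[m],[592,-77,52,1.48,0]); print('blank',m.sum(),q, 'dist',(line(P)[0]-q[0][:2])@[.996,-.0887])
h=(abs(X[:,0]-600)<40)&(X[:,1]>0)&(X[:,1]<60)&(X[:,2]>117)&(X[:,2]<132); print('handle',h.sum(),rect(X[h]) if h.sum()>5 else '')
print(get_state()['time_s'])
E
```

```text
time_s: 27.55
ee_pos: [502.8, -67.9, 117.1]
eef_rot: [3.138, -0.133, -0.007]
contact_force: [1.2, 0.2, -0.4]
grip_width: 0.989
grasp_force: 0.0
time_s: 27.95
ee_pos: [485.3, -66.1, 198.7]
eef_rot: [-3.137, 0.131, -0.005]
contact_force: [-0.0, -0.3, -0.7]
grip_width: 0.996
grasp_force: 0.0
blue 4760 (array([552.2, -70. ]), 85.11) [552.2 -70.2 190.3  18.2  85. ] 64.94453999377117
blank 9783 (array([592. , -77.7,  51.1]), np.float64(147.1), np.float64(84.93), np.float64(0.001), np.float64(0.69)) dist -40.32378999999996
handle 940 [600.4  22.8  22.6  21.9  84.5]
28.0
```

View pics/w12.png

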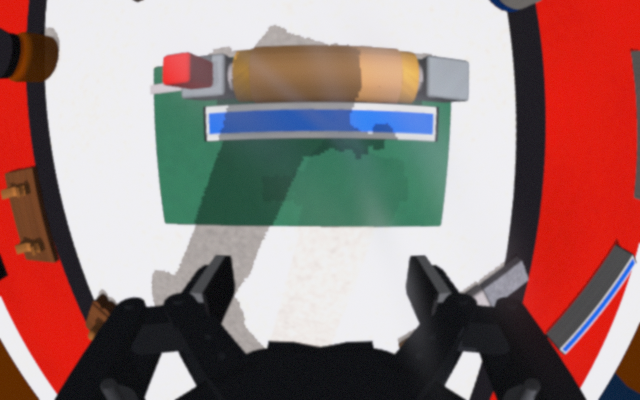

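The final picture shows the blank at (325,73) on both centres and the straightedge at (320,122) flush and parallel in front of it. The gripper is clear, so I hand the job in.

```bash
python3 -c "
from plant import *
print(finish_job())"
```

```text
the job is handed in; nothing more can be done
None
```

I handed the job in at about 28 s (limit 72 s). My last measurements had the blank level on both centres, about 4 mm above where it lay in the saddles, and the straightedge upright, flush and parallel against the barrel (40.3 mm between the two axes, 40 mm nominal), its middle about 4 mm from the blank's. The hand-in returned no verdict, and I did not re-measure the bystanders.

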